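# Fit the keyed lens to the camera head and hold it home

## Task

Fit the lens with the knurled collar to the camera head that stands mount-up on its plate: set it over the spigot, turn it until the keyways hidden inside its collar drop over the three pins, and push it fully home onto the flange against the spring ring. Finish while still gripping the lens and holding it pushed home - do not let go, because I will then run in its grub screws. Leave the other things on the bench where they are.

Things in the scene. Friction and masses are not known exactly. Their poses are not given: they have to be found in the camera images.
- lens: The loose lens, 0.2-0.3 kg, standing upright on the bench: a black metal collar 56 mm across and 32 mm tall (knurled 9 to 30 mm above its underside; below that a smooth band with three flush grub screws), topped by a plain rim 50 mm across up to 44 mm with recessed glass. Origin: centre of its underside, z up along its axis. Its x, y axes and grub screws do not show where the keyways are.
- lens_bore (a point): mouth of the bore, centre of the lens's underside (same point as its origin). Bore 38 mm across, 22 mm deep, blind. In its wall three keyways 120 degrees apart, 7 mm wide, out to 24.5 mm from the axis, full depth, open below; hidden while the lens stands: find them by turning the lens on the pins, at most 120 degrees either way. They drop over the pins within about 4 degrees of true.
- head: The camera head, fixed to the bench: black ribbed body 62 mm square on a 140 (along x) x 110 x 12 mm aluminium plate, with a round flange 62 mm across on top, its face 80 mm above the bench. On the flange stands the spigot: 36 mm across, 18 mm tall, its top 3 mm tapered to 31 mm. Origin: centre of the plate's underside, z up.
- head_pins (a point): on the spigot's axis, 8 mm above the flange face, at the height of the three radial steel pins (4 mm thick, 120 degrees apart, one along the head's x axis, tips 23.5 mm from the axis). A lens not turned right rests on them with its underside 10 mm above the flange face; turned right it drops onto the spring ring at 5 mm.
- head_seat (a point): centre of the flange face (80 mm above the bench) on the spigot's axis; the lens is fully home when its underside lies on this face, its axis on this axis. z up
- spring_ring (a joint): brass spring ring around the foot of the spigot: how far it is pressed down, m. 0 = up, its top 5 mm above the flange face; 0.005 = level with the flange face. It pushes back with about 5 N when up and 9 N when level, so it lifts a lens that is let go.
- eyepiece: loose bystander: black microscope eyepiece, a smooth stepped barrel 44 mm across (foot 31 mm), 52 mm tall, standing; origin at the centre of its underside
- solder_spool: loose bystander: spool of solder wire standing on its flange, 56 mm across, 46 mm tall; origin at the centre of its underside
- flux_jar: loose bystander: small amber glass jar with a black lid, 48 mm across, 45 mm tall; origin at the centre of its underside
- rear_cap: loose bystander: flat black plastic lens cap, a disc 62 mm across and 11 mm thick, lying on the bench; origin at the centre of its underside
- tweezers: loose bystander: steel tweezers lying flat, 132 mm long along x, 10 mm high; origin under the middle
- multimeter: loose bystander: grey hand multimeter lying on its back, 160 x 78 x 47 mm, long along x; origin at the centre of its underside
Things that resemble listed ones, but are neither listed nor needed, are in the scene too. Leave any red look-alike of the lens alone. What is shaped like the head but blue is not meant.

How it is judged:
By the outcome, as a careful person would: the job done as asked, in the order asked, and still so for the second after the job is handed in, while the arm keeps its last pose, push and grip.
It also fails if it takes over 51 s, if anything falls off the work surface, if the arm or the gripper's body presses on something with over 40 N, if the wrist force passes 120 N, or if a joint passes its speed limit or range.

## Robot

A 6-joint arm with a two-finger parallel gripper is mounted at the origin on the work surface. World frame = base frame: x ahead of the robot, y to its left, z up, the work surface at z = 0. Lengths are in mm, angles in rad, forces in N, time in s.
With the tool pointing down it reaches from about 325 to 1000 mm from the base axis. Payload 5.1 kg.
Tool frame: the origin (TCP) lies at the very end of the fingers, on their centre line; the grasp point (between the pads) lies 19 mm behind it (arm.pinch_z is the distance from the TCP to the grasp point, in mm); z points along the fingers, y is the line along which they close (so a half turn about z gives the same grasp; the last joint's range is limited). The gripper opens to 85 mm and grips with 20 to 120 N. Pads are 22 mm wide; open, the fingers measure 114 mm over their backs; the gripper's body (76 mm by 85 mm) begins 54 mm behind the grasp point. The pads swing forward as they close: fully open they stand 13 mm farther back than shut.
Start: joints at [1.171, 0.124, 1.65, -0, 1.367, -0.083], TCP at [202.514, 617.635, 231.322] pointing down, gripper open.
Joint ranges: [-2.61, 2.61], [-1.02, 2.33], [0.03, 2.71], [-1.35, 4.49], [0.32, 2.68], [-2.91, 2.91]. Speed limits (rad/s): [2.57, 2.57, 3.14, 3.14, 3.14, 3.14].

## Interface

Orientations are given as [roll, pitch, yaw] about the fixed x, y, z axes, in that order (R = Rz(yaw) Ry(pitch) Rx(roll)).
In Python, from rig import monitor, cams, ticket, arm gives the robot as it stands.
- The arm moves only by the tool send_rows, never from a script. Its argument "commands" is a list of rows, each an object of numbers: "dx", "dy", "dz": the shift along the tool's x, y, z in m; "roll": the turn about the tool's z in rad; "gripper": the closure, from 0 (fully open) to 1 (shut). In form: [{"dx": .., "dy": .., "dz": .., "roll": .., "gripper": ..}, ...]. A call has 1 to 12 rows; each row shifts and turns the commanded pose from where the row before left it, along the tool's axes as they then stand; what a row does not reach is not made up. A row lasts 1/10 s, in which the tool goes at most 50 mm and 8.59 degrees, less where a joint would pass 70% of its speed; a pose out of reach is approached as far as the arm can. A call with a gripper value outside its range is refused whole. The fingers move at their own pace and stop on an object; the grip force is fixed at half the most. Time passes only in rows, so rows that do not move let the fingers close. It gives the time, the measured TCP pose, the force, the opening and the grip force at its end, in the units of the state.
- monitor.observe(): the state, without advancing time (a new reading comes with each control period).
- cams.capture(name): name is "side" or "top" or "wrist"; returns a dict with "frame" (400x640x3 uint8, red, green, blue), "depth" (400x640 float32, mm along the optical axis (not along the pixel's ray), 0 where there is no reading), "camera_matrix" (3x3 intrinsics, pixels), "dist" ([k1, k2, p1, p2, k3] as OpenCV has them; the pictures are not rectified), "T" (4x4, takes a point from camera to world coordinates); the wrist camera has in their place "T_tool_cam" (4x4, takes a point from camera to tool coordinates, whose origin is the TCP and whose axes are the flange's). Camera axes: x right, y up, looking along -z (the intrinsics and any distortion apply to the point x, -y, -z); pixel columns grow to the right and rows downward; lengths in mm; the calibration is good to about 2 mm. A picture is of the moment at which its call begins: read the wrist's pose just before it.
- ticket.job_done(): hands the job in; it is judged then, once.
The state is a dict: "t": time; "joints": joint angles; "qvel": joint speeds; "joint_efforts": joint torques, N m; "ee_pos": TCP position; "eef_rot": TCP orientation; "ft_force": force on the tool from outside, world axes, zero at the start; "wrist_torque": the same for the moment, N m; "finger_gap": finger opening in mm; "finger_force": force on a finger pad.
Only numpy, scipy, OpenCV 4.12 (cv2) and the standard library are available. Lean on these libraries where they do the work, as an engineer would, in place of code of your own. Each camera call takes 0.05 s, during which the arm holds its last target. There are 200 camera calls.

## Working session

There is one attempt and no reset: what is moved stays moved. The work goes in short steps, Python scripts to look and compute and a tool call to move; the robot and the scene stay as the last step left them, time stands still between calls to the robot, and variables do not carry over. Pictures are saved under pics/ and viewed, at most 10 in all, crops included, and the job is handed in when it is done.

Besides the shell and the picture viewer there is one more tool, called after "Call:" by a JSON object that holds its "fn" and its "kwargs", one argument or row to a line. send_rows: Moves the arm, as the interface text tells. Its arguments: {"type":"object","properties":{"commands":{"type":"array","items":{"type":"object","properties":{"dx":{"type":"number"},"dy":{"type":"number"},"dz":{"type":"number"},"roll":{"type":"number"},"gripper":{"type":"number"}}}}},"required":["commands"]}

```bash
mkdir -p pics; ls; cat > h.py <<'E'
import numpy as np, cv2
from rig import monitor, cams, ticket, arm
from scipy.spatial.transform import Rotation as R
def cap(n):
    s=monitor.observe(); c=cams.capture(n)
    if 'T' not in c:
        T=np.eye(4); T[:3,:3]=R.from_euler('xyz',s['eef_rot']).as_matrix(); T[:3,3]=s['ee_pos']
        c['T']=T@c['T_tool_cam']
    return c
def ray(c,px):
    p=cv2.undistortPoints(np.float32(px).reshape(-1,1,2),c['camera_matrix'],np.array(c['dist'],float)).reshape(-1,2)
    d=np.c_[p[:,0],-p[:,1],-np.ones(len(p))]@c['T'][:3,:3].T
    return c['T'][:3,3],d
def onz(c,px,z):
    o,d=ray(c,px); return o+d*((z-o[2])/d[:,2])[:,None]
def cloud(c):
    h,w=c['depth'].shape; u,v=np.meshgrid(np.arange(w),np.arange(h))
    o,d=ray(c,np.stack([u,v],-1).reshape(-1,2)); return (o+d*c['depth'].reshape(-1,1)).reshape(h,w,3)
def save(n,f): cv2.imwrite('pics/'+n+'.png',cv2.cvtColor(f,cv2.COLOR_RGB2BGR))
E
python3 - <<'E'
from h import *
print(monitor.observe())
for n in ('top','side'):
    c=cap(n); save(n+'1',c['frame']); print(n,c['T'].round(2).tolist(),c['camera_matrix'].tolist(),c['dist'])
    np.savez('/tmp/'+n,**c)
E
```

```text
pics
{'t': 0.0, 'joints': array([ 1.17141518e+00,  1.24482938e-01,  1.65169929e+00,  3.21596598e-05,
        1.36745416e+00, -8.26081611e-02]), 'qvel': array([ 9.01606225e-04, -2.28923075e-03, -7.35182903e-04, -2.69594888e-04,
       -3.65968196e-05,  2.03755848e-04]), 'joint_efforts': array([-2.77065577e-03, -4.23602951e+01, -3.65454590e+01, -1.56234610e-04,
        6.82132246e-03,  8.43614714e-06]), 'ee_pos': array([202.26291531, 617.08869398, 230.0523929 ]), 'eef_rot': array([-3.13955849e+00, -2.00013308e-04,  2.82481294e+00]), 'ft_force': array([-0.32711271,  0.38845895,  0.23695259]), 'wrist_torque': array([-0.02301652, -0.03815147, -0.0143249 ]), 'finger_force': 0.0, 'finger_gap': 85.48536337490658}
top [[-0.02, 0.99, -0.11, 478.63], [-1.0, -0.03, -0.01, -3.79], [-0.01, 0.11, 0.99, 1153.79], [0.0, 0.0, 0.0, 1.0]] [[386.68846270585584, 0.0, 314.65416358207074], [0.0, 386.68846270585584, 189.82758543856892], [0.0, 0.0, 1.0]] [-0.05440423  0.          0.          0.          0.        ]
side [[0.86, 0.36, -0.37, 128.16], [-0.51, 0.61, -0.61, -739.86], [0.01, 0.71, 0.7, 935.4], [0.0, 0.0, 0.0, 1.0]] [[429.99537833142, 0.0, 324.3983334659998], [0.0, 429.99537833142, 207.40688220635184], [0.0, 0.0, 1.0]] [-0.00614375  0.          0.          0.          0.        ]
```

View pics/top1.png

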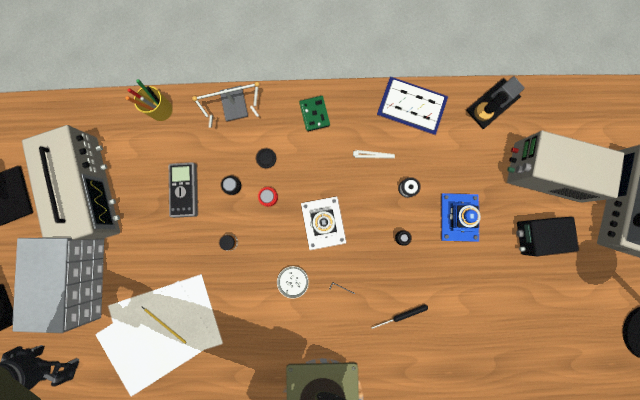

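View pics/side1.png

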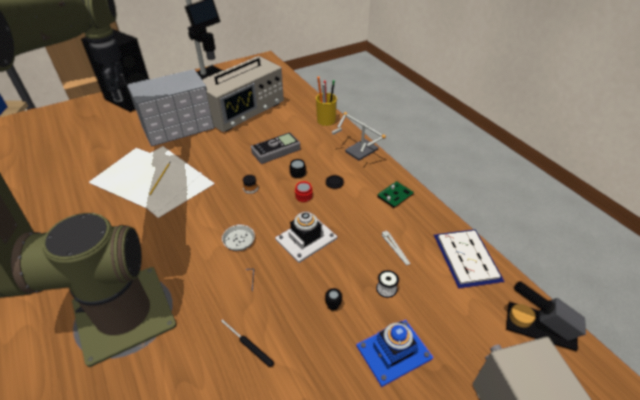

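The top view shows the lens at (231,184) with the red look-alike at (268,197), the head's spigot at (323,222) on its white plate, the eyepiece at (403,238) and the jar at (228,242). The side view agrees: lens at (297,168), head at (306,225).

```bash
python3 - <<'E'
from h import *
c=dict(np.load('/tmp/top.npz')); P=cloud(c); f=c['frame']
def reg(name,u,v,r,z0,z1):
    s=P[v-r:v+r+1,u-r:u+r+1].reshape(-1,3); m=(s[:,2]>z0)&(s[:,2]<z1); q=s[m]
    print(name,m.sum(),'med',np.median(q,0).round(1),'mid',((q.max(0)+q.min(0))/2).round(1),'ext',np.ptp(q,axis=0).round(1), cv2.minEnclosingCircle(q[:,:2].astype(np.float32)))
reg('lens',231,184,14,32,50); reg('head flange',323,222,25,70,105); reg('spig',323,222,15,90,105)
reg('plate',323,222,40,7,17); reg('red',268,197,14,30,50)
print('lens px',onz(c,[[231,184]],44),'head',onz(c,[[323,222]],98))
# plate yaw
s=(P[...,2]>5)&(P[...,2]<110); m=np.zeros(s.shape,np.uint8); m[190:255,295:350]=s[190:255,295:350]
hsv=cv2.cvtColor(f,cv2.COLOR_RGB2HSV); w=((hsv[...,1]<60)&(hsv[...,2]>150)).astype(np.uint8); m2=np.zeros_like(w); m2[190:255,295:352]=w[190:255,295:352]
pts=np.argwhere(m2)[:,::-1]; Q=onz(c,pts,12)[:,:2].astype(np.float32); print(len(Q),cv2.minAreaRect(cv2.convexHull(Q)))
d=dict(np.load('/tmp/side.npz')); print('side lens',onz(d,[[297,162]],44),'head',onz(d,[[306,215]],98))
E
```

```text
lens 272 med [625.4 254.5  41.9] mid [626.4 255.1  40.9] ext [53.8 51.2 17.5] ((626.3714599609375, 255.21434020996094), 27.975780487060547)
head flange 499 med [506.7 -15.8  83.5] mid [507.6 -15.7  87.3] ext [71.4 71.4 34.6] ((507.6197204589844, -16.69552230834961), 43.28683853149414)
spig 143 med [506.9 -15.4  99.1] mid [509.6 -15.4  97.4] ext [38.4 43.7 14.3] ((506.603759765625, -15.634292602539062), 22.323320388793945)
plate 1061 med [504.6 -17.3  13.4] mid [507.  -12.3  12. ] ext [231.4 232.5   9.9] ((501.0143737792969, 1.0122137069702148), 147.74249267578125)
red 277 med [587.6 144.2  42. ] mid [588.3 145.2  40. ] ext [53.3 53.6 19.8] ((589.2681274414062, 145.82974243164062), 28.20357894897461)
lens px [[624.74242431 248.28506305  44.        ]] head [[506.6807999  -15.37970006  98.        ]]
1473 ((507.1446228027344, -16.589340209960938), (140.29029846191406, 110.05481719970703), 9.28930950164795)
side lens [[624.69421538 257.1901786   44.        ]] head [[507.39085965 -17.30932981  98.        ]]
```

Call:
{"fn": "send_rows", "kwargs": {
  "commands": [
    {"dx":-0.036,"dy":-0.015},
    {"dx":-0.036,"dy":-0.015},
    {"dx":-0.036,"dy":-0.015},
    {"dx":-0.036,"dy":-0.015},
    {"dx":-0.036,"dy":-0.015},
    {"dx":-0.036,"dy":-0.015},
    {"dx":-0.036,"dy":-0.015},
    {"dx":-0.036,"dy":-0.015},
    {"dx":-0.036,"dy":-0.015},
    {"dx":-0.036,"dy":-0.015},
    {"dx":-0.036,"dy":-0.015},
    {"dx":-0.036,"dy":-0.015}
  ]
}}

```text
invalid input at $.commands[0]: expected keys dx, dy, dz, roll, gripper
```

Call:
{"fn": "send_rows", "kwargs": {
  "commands": [
    {"dx":-0.036,"dy":-0.015},
    {"dx":-0.036,"dy":-0.015},
    {}
  ]
}}

```text
invalid input at $.commands[0]: expected keys dx, dy, dz, roll, gripper
```

```bash
python3 - <<'E'
from h import *
c=cap('wrist'); save('w1',c['frame']); np.savez('/tmp/w1',**c); s=monitor.observe()
print(s['t'],s['ee_pos'],s['eef_rot'],s['ft_force'],s['joints'][[0,5]]); print(c['T_tool_cam'].round(3).tolist(),arm.pinch_z,[a for a in dir(arm) if a[0]!='_'])
E
```

```text
0.15 [202.34213281 617.21800475 230.34362388] [-3.13999588e+00 -1.57944041e-04  2.82478388e+00] [-0.80833893  0.3464087  -0.41617449] [ 1.1713826  -0.08261039]
[[-0.0, 0.96, 0.279, 70.866], [1.0, 0.0, 0.0, 0.253], [0.0, 0.279, -0.96, -142.446], [0.0, 0.0, 0.0, 1.0]] 18.700000000000003 ['Unreachable', 'pinch_z']
```

View pics/w1.png

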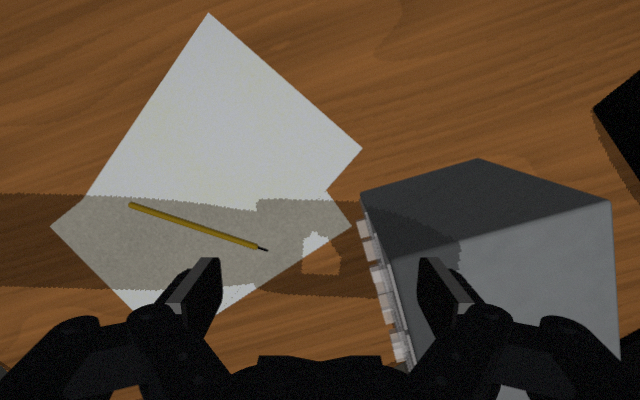

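```bash
python3 - <<'E'
from h import *
c=dict(np.load('/tmp/top.npz')); P=cloud(c)
s=P[235:340,5:125].reshape(-1,3); q=s[(s[:,2]>60)&(s[:,2]<400)]; print('cabinet',np.percentile(q,[1,50,99],0).round(0))
s=P[125:240,20:125].reshape(-1,3); q=s[(s[:,2]>60)&(s[:,2]<400)]; print('scope',np.percentile(q,[1,50,99],0).round(0))
s=P[155:225,160:205].reshape(-1,3); q=s[(s[:,2]>20)&(s[:,2]<70)]; print('meter',np.percentile(q,[1,50,99],0).round(0))
E
```

```text
cabinet [[243. 632.  65.]
 [362. 681. 179.]
 [484. 785. 184.]]
scope [[477. 591.  65.]
 [618. 669. 160.]
 [776. 787. 192.]]
meter [[536. 357.  23.]
 [612. 393.  38.]
 [691. 436.  49.]]
```

The wrist view shows only the paper and the cabinet (lower right), whose top is at 184 mm. That is below the fingertips, and the path leads away from it.

Call:
{"fn": "send_rows", "kwargs": {
  "commands": [
    {"dx":-0.036,"dy":-0.015,"dz":0,"roll":0,"gripper":0},
    {"dx":-0.036,"dy":-0.015,"dz":0,"roll":0,"gripper":0},
    {"dx":-0.036,"dy":-0.015,"dz":0,"roll":0,"gripper":0},
    {"dx":-0.036,"dy":-0.015,"dz":0,"roll":0,"gripper":0},
    {"dx":-0.036,"dy":-0.015,"dz":0,"roll":0,"gripper":0},
    {"dx":-0.036,"dy":-0.015,"dz":0,"roll":0,"gripper":0},
    {"dx":-0.036,"dy":-0.015,"dz":0,"roll":0,"gripper":0},
    {"dx":-0.036,"dy":-0.015,"dz":0,"roll":0,"gripper":0},
    {"dx":-0.036,"dy":-0.015,"dz":0,"roll":0,"gripper":0},
    {"dx":-0.036,"dy":-0.015,"dz":0,"roll":0,"gripper":0},
    {"dx":-0.036,"dy":-0.015,"dz":0,"roll":0,"gripper":0},
    {"dx":-0.036,"dy":-0.015,"dz":0,"roll":0,"gripper":0}
  ]
}}

```text
t: 1.35
ee_pos: [557.8, 310.7, 230.9]
eef_rot: [-3.141, -0.0, 2.825]
ft_force: [0.1, 0.1, 0.3]
finger_gap: 85.1
finger_force: 0.0
```

Call:
{"fn": "send_rows", "kwargs": {
  "commands": [
    {"dx":-0.036,"dy":-0.015,"dz":0.0,"roll":0,"gripper":0},
    {"dx":-0.036,"dy":-0.015,"dz":0.0,"roll":0,"gripper":0},
    {"dx":0,"dy":0,"dz":0,"roll":0,"gripper":0},
    {"dx":0,"dy":0,"dz":0,"roll":0,"gripper":0}
  ]
}}

```text
t: 1.75
ee_pos: [616.1, 260.4, 230.6]
eef_rot: [-3.141, -0.001, 2.823]
ft_force: [-0.3, 0.7, 0.5]
finger_gap: 85.3
finger_force: 0.0
```

```bash
python3 - <<'E'
from h import *
c=cap('wrist'); save('w2',c['frame']); np.savez('/tmp/w2',**c); s=monitor.observe()
print(s['t'],s['ee_pos'],s['eef_rot'],s['ft_force'],s['joints'][[0,5]])
P=cloud(c); s=P[:,:].reshape(-1,3); m=(s[:,2]>35)&(s[:,2]<52)&(np.hypot(s[:,0]-626,s[:,1]-255)<45); q=s[m]; print(m.sum(),np.median(q,0),cv2.minEnclosingCircle(q[:,:2].astype(np.float32)), np.percentile(q[:,2],[5,50,95]))
E
```

```text
1.8 [615.54799718 261.17143727 230.75599378] [-3.14124606e+00 -1.20143768e-03  2.82448955e+00] [ 0.26808654  0.78554692 -0.59478697] [ 0.32084316 -0.93293847]
1838 [624.6213489  256.42902076  40.03566596] ((624.8881225585938, 256.258056640625), 25.109046936035156) [38.25262986 40.03566596 44.37227634]
```

View pics/w2.png

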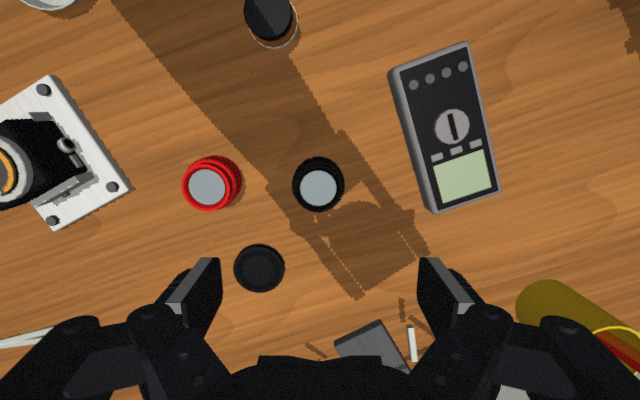

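The wrist view shows the lens at (318,184), with the red look-alike at (211,185), the cap at (259,268) and the meter at upper right. The depth data gives the lens centre as (624.9, 256.3) and a rim radius of 25.1 mm, as expected.

Call:
{"fn": "send_rows", "kwargs": {
  "commands": [
    {"dx":-0.0104,"dy":-0.0019,"dz":0.01,"roll":0,"gripper":0},
    {"dx":0,"dy":0,"dz":0.04,"roll":0,"gripper":0},
    {"dx":0,"dy":0,"dz":0.04,"roll":0,"gripper":0},
    {"dx":0,"dy":0,"dz":0.04,"roll":0,"gripper":0},
    {"dx":0,"dy":0,"dz":0.03,"roll":0,"gripper":0},
    {"dx":0,"dy":0,"dz":0,"roll":0,"gripper":0},
    {"dx":0,"dy":0,"dz":0,"roll":0,"gripper":0}
  ]
}}

```text
t: 2.5
ee_pos: [624.8, 256.5, 71.0]
eef_rot: [-3.141, -0.001, 2.826]
ft_force: [0.5, -0.5, 0.3]
finger_gap: 85.4
finger_force: 0.0
```

```bash
python3 - <<'E'
from h import *
L=[]
for i in range(3):
    s0=monitor.observe(); c=cap('wrist'); L.append(s0['ee_pos'])
    P=cloud(c); s=P.reshape(-1,3); g=np.hypot(s[:,0]-625,s[:,1]-256)
    q=s[(s[:,2]>35)&(s[:,2]<50)&(g<40)]; print(s0['ee_pos'].round(2),len(q),cv2.minEnclosingCircle(q[:,:2].astype(np.float32)),np.median(q,0).round(1))
save('w3',c['frame'])
E
```

```text
[624.79 256.5   70.96] 6144 ((624.9205322265625, 256.03253173828125), 25.250335693359375) [624.4 256.4  40. ]
[626.12 256.79  72.95] 6048 ((624.8616333007812, 256.2793884277344), 25.298372268676758) [624.4 256.4  40. ]
[626.84 256.93  74.09] 5986 ((624.8252563476562, 256.2033386230469), 25.233020782470703) [624.4 256.4  40.1]
```

View pics/w3.png

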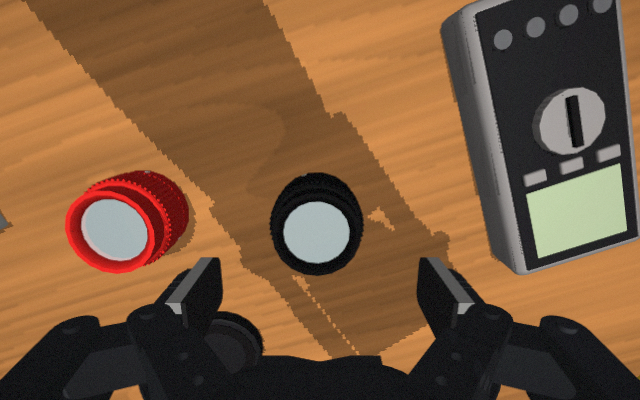

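Call:
{"fn": "send_rows", "kwargs": {
  "commands": [
    {"dx":0,"dy":0,"dz":0,"roll":0,"gripper":0},
    {"dx":0,"dy":0,"dz":0,"roll":0,"gripper":0}
  ]
}}

```text
t: 2.85
ee_pos: [626.2, 256.3, 73.1]
eef_rot: [3.14, 0.002, 2.825]
ft_force: [0.4, -1.1, -0.0]
finger_gap: 85.3
finger_force: 0.0
```

```bash
python3 - <<'E'
from h import *
for i in range(2):
    s=monitor.observe(); print(s['t'],s['ee_pos'].round(2),s['qvel'].round(4)); cams.capture('wrist')
E
```

```text
2.85 [626.23 256.34  73.13] [-0.0007  0.0068  0.0075  0.0001 -0.003   0.0001]
2.9 [625.94 256.24  72.65] [ 0.0004  0.007   0.0084  0.001  -0.0016  0.0004]
```

Call:
{"fn": "send_rows", "kwargs": {
  "commands": [
    {"dx":0,"dy":0,"dz":0.008,"roll":0,"gripper":0},
    {"dx":0,"dy":0,"dz":0.012,"roll":0,"gripper":0},
    {"dx":0,"dy":0,"dz":0.012,"roll":0,"gripper":0},
    {"dx":0,"dy":0,"dz":0.012,"roll":0,"gripper":0},
    {"dx":0,"dy":0,"dz":0.01,"roll":0,"gripper":0},
    {"dx":0,"dy":0,"dz":0.007,"roll":0,"gripper":0},
    {"dx":0,"dy":0,"dz":0.004,"roll":0,"gripper":0},
    {"dx":0,"dy":0,"dz":0,"roll":0,"gripper":0},
    {"dx":0,"dy":0,"dz":0,"roll":0,"gripper":0},
    {"dx":0,"dy":0,"dz":0,"roll":0,"gripper":0}
  ]
}}

```text
t: 3.95
ee_pos: [625.9, 256.2, 7.1]
eef_rot: [3.141, 0.001, 2.825]
ft_force: [-0.3, 0.0, -0.0]
finger_gap: 85.3
finger_force: 0.0
```

```bash
python3 - <<'E'
from h import *
for i in range(3):
    s0=monitor.observe(); c=cap('wrist')
    P=cloud(c); s=P.reshape(-1,3); g=np.hypot(s[:,0]-625,s[:,1]-256)
    q=s[(s[:,2]>35)&(s[:,2]<50)&(g<29)]; print(s0['t'],s0['ee_pos'].round(2),len(q),cv2.minEnclosingCircle(q[:,:2].astype(np.float32)),np.median(q,0).round(1))
save('w4',c['frame'])
E
```

```text
3.95 [625.86 256.24   7.11] 13492 ((624.7587280273438, 255.99356079101562), 25.52978515625) [624.  256.6  39.9]
4.0 [625.84 256.23   7.17] 13472 ((624.6998291015625, 256.14935302734375), 25.67367935180664) [624.  256.5  40. ]
4.05 [625.77 256.21   7.07] 13459 ((624.7994995117188, 256.066650390625), 25.495567321777344) [623.9 256.6  40. ]
```

Call:
{"fn": "send_rows", "kwargs": {
  "commands": [
    {"dx":0.001,"dy":0,"dz":0.003,"roll":0,"gripper":0},
    {"dx":0,"dy":0,"dz":0.002,"roll":0,"gripper":0},
    {"dx":0,"dy":0,"dz":0,"roll":0,"gripper":0},
    {"dx":0,"dy":0,"dz":0,"roll":0,"gripper":1},
    {"dx":0,"dy":0,"dz":0,"roll":0,"gripper":1},
    {"dx":0,"dy":0,"dz":0,"roll":0,"gripper":1},
    {"dx":0,"dy":0,"dz":0,"roll":0,"gripper":1},
    {"dx":0,"dy":0,"dz":0,"roll":0,"gripper":1},
    {"dx":0,"dy":0,"dz":0,"roll":0,"gripper":1},
    {"dx":0,"dy":0,"dz":0,"roll":0,"gripper":1}
  ]
}}

```text
t: 5.1
ee_pos: [624.8, 256.4, 1.8]
eef_rot: [3.141, 0.001, 2.825]
ft_force: [0.0, 0.3, 3.0]
finger_gap: 54.2
finger_force: 63.9
```

```bash
python3 - <<'E'
from h import *
for i in range(2):
    s0=monitor.observe(); c=cap('wrist')
    P=cloud(c); s=P.reshape(-1,3); g=np.hypot(s[:,0]-625,s[:,1]-256)
    q=s[(s[:,2]>35)&(s[:,2]<50)&(g<26.5)]; print(s0['t'],s0['ee_pos'].round(2),s0['finger_gap'],s0['finger_force'],s0['ft_force'],cv2.minEnclosingCircle(q[:,:2].astype(np.float32)))
save('w5',c['frame'])
E
```

```text
5.1 [624.76 256.45   1.79] 54.192185313894726 63.92374095506966 [0.00349687 0.27287636 2.95660789] ((625.1972045898438, 255.53054809570312), 26.113788604736328)
5.15 [624.77 256.46   1.8 ] 54.42913411839193 63.92085618339479 [ 0.29291203 -1.00414283  2.87133846] ((625.185546875, 255.5314483642578), 26.124290466308594)
```

View pics/w5.png

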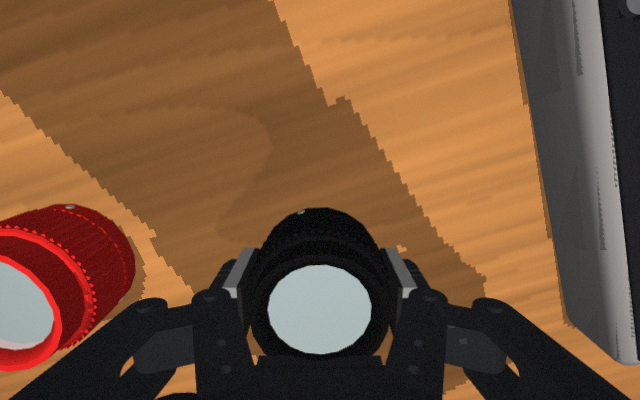

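The wrist view shows the lens at (320,310) seated squarely between the pads on its collar, with the glass centred.

Call:
{"fn": "send_rows", "kwargs": {
  "commands": [
    {"dx":0,"dy":0,"dz":-0.005,"roll":0,"gripper":1},
    {"dx":0,"dy":0,"dz":-0.015,"roll":0,"gripper":1},
    {"dx":0,"dy":0,"dz":-0.025,"roll":0,"gripper":1},
    {"dx":0,"dy":0,"dz":-0.03,"roll":0,"gripper":1},
    {"dx":0,"dy":0,"dz":-0.03,"roll":0,"gripper":1},
    {"dx":0,"dy":-0.005,"dz":-0.03,"roll":0,"gripper":1},
    {"dx":-0.001,"dy":-0.015,"dz":-0.015,"roll":0,"gripper":1},
    {"dx":-0.002,"dy":-0.025,"dz":0,"roll":0,"gripper":1},
    {"dx":-0.003,"dy":-0.035,"dz":0,"roll":0,"gripper":1},
    {"dx":-0.003,"dy":-0.04,"dz":0,"roll":0,"gripper":1},
    {"dx":-0.003,"dy":-0.04,"dz":0,"roll":0,"gripper":1},
    {"dx":-0.003,"dy":-0.04,"dz":0,"roll":0,"gripper":1}
  ]
}}

```text
t: 6.4
ee_pos: [575.2, 60.4, 151.6]
eef_rot: [-3.141, -0.0, 2.825]
ft_force: [0.5, -0.8, -2.4]
finger_gap: 54.5
finger_force: 63.8
```

Call:
{"fn": "send_rows", "kwargs": {
  "commands": [
    {"dx":-0.003,"dy":-0.035,"dz":0,"roll":0,"gripper":1},
    {"dx":-0.003,"dy":-0.03,"dz":0,"roll":0,"gripper":1},
    {"dx":-0.002,"dy":-0.02,"dz":0,"roll":0,"gripper":1},
    {"dx":-0.001,"dy":-0.011,"dz":0,"roll":0,"gripper":1},
    {"dx":0,"dy":0,"dz":0,"roll":0,"gripper":1},
    {"dx":0,"dy":0,"dz":0,"roll":0,"gripper":1},
    {"dx":0,"dy":0,"dz":0,"roll":0,"gripper":1},
    {"dx":0,"dy":0,"dz":0,"roll":0,"gripper":1}
  ]
}}

```text
t: 7.2
ee_pos: [555.1, -31.5, 151.3]
eef_rot: [3.141, -0.0, 2.826]
ft_force: [0.4, -1.1, -2.8]
finger_gap: 54.5
finger_force: 63.8
```

```bash
python3 - <<'E'
from h import *
for i in range(2):
    s0=monitor.observe(); c=cap('wrist'); T=c['T']
    P=cloud(c); s=P.reshape(-1,3); g=np.hypot(s[:,0]-507,s[:,1]+16)
    q=s[(s[:,2]>96)&(s[:,2]<103)&(g<22)]; print(s0['t'],s0['ee_pos'].round(2),s0['eef_rot'],s0['finger_gap'],s0['ft_force'])
    print('top',len(q),np.median(q,0).round(1),cv2.minEnclosingCircle(q[:,:2].astype(np.float32)))
    q=s[(s[:,2]>77)&(s[:,2]<82.5)&(g<45)]; print('fl',len(q),cv2.minEnclosingCircle(q[:,:2].astype(np.float32)))
    tcp=s0['ee_pos']; g=np.hypot(s[:,0]-tcp[0],s[:,1]-tcp[1]); dz=s[:,2]-tcp[2]
    q=s[(dz>31)&(dz<48)&(g<26.5)]-tcp; print('lens',len(q),np.percentile(q[:,2],[5,50,95]),cv2.minEnclosingCircle(q[:,:2].astype(np.float32)))
save('w6',c['frame']); np.savez('/tmp/w6',**c)
E
```

```text
7.2 [555.1  -31.46 151.3 ] [ 3.14140443e+00 -1.73451240e-04  2.82617415e+00] 54.47512349257457 [ 0.43728129 -1.08690224 -2.84363335]
top 2546 [506.  -14.9  97.9] ((506.2707214355469, -15.07752799987793), 17.678861618041992)
fl 2824 ((506.5198669433594, -14.992538452148438), 30.943147659301758)
lens 13634 [36.13107376 38.02180613 42.37574326] ((-0.2867239713668823, 0.3530713617801666), 25.940523147583008)
7.25 [555.08 -31.56 151.29] [ 3.14150360e+00 -1.45103497e-04  2.82609830e+00] 54.528695569281155 [-0.4778975   0.31328742 -1.84292622]
top 2541 [506.  -14.9  98. ] ((506.5581359863281, -15.048574447631836), 17.70000457763672)
fl 2833 ((506.5674133300781, -15.019859313964844), 30.98318099975586)
lens 13635 [36.12506976 38.02991535 42.3797558 ] ((-0.4827662408351898, 0.2601822018623352), 25.902902603149414)
```

View pics/w6.png

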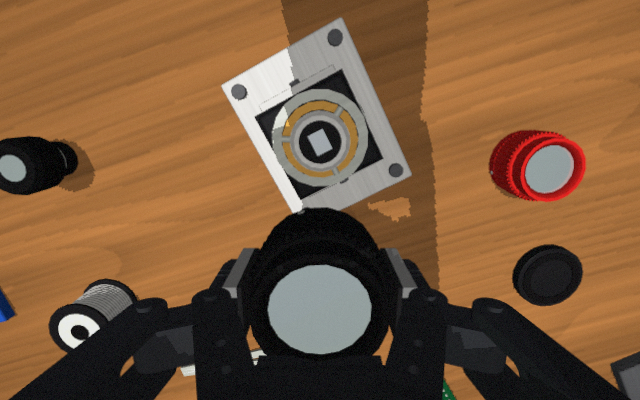

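The spigot is at (320,142), with the brass ring and pins around it and the lens still held square. The axis is at (506.6, -15.0), and the top at 97.9 mm and the flange radius of 31 mm are both as they should be.

Call:
{"fn": "send_rows", "kwargs": {
  "commands": [
    {"dx":0.006,"dy":0.0005,"dz":0,"roll":0,"gripper":1},
    {"dx":0.013,"dy":0,"dz":0,"roll":0,"gripper":1},
    {"dx":0.015,"dy":0,"dz":0.005,"roll":0,"gripper":1},
    {"dx":0.012,"dy":0,"dz":0.012,"roll":0,"gripper":1},
    {"dx":0.005,"dy":0,"dz":0.012,"roll":0,"gripper":1},
    {"dx":0,"dy":0,"dz":0.01,"roll":0,"gripper":1},
    {"dx":0,"dy":0,"dz":0.006,"roll":0,"gripper":1},
    {"dx":0,"dy":0,"dz":0.003,"roll":0,"gripper":1},
    {"dx":0,"dy":0,"dz":0,"roll":0,"gripper":1},
    {"dx":0,"dy":0,"dz":0,"roll":0,"gripper":1},
    {"dx":0,"dy":0,"dz":0,"roll":0,"gripper":1},
    {"dx":0,"dy":0,"dz":0,"roll":0,"gripper":1}
  ]
}}

```text
t: 8.5
ee_pos: [507.0, -16.1, 103.8]
eef_rot: [3.141, 0.001, 2.825]
ft_force: [0.5, -0.2, -3.1]
finger_gap: 54.1
finger_force: 63.8
```

Call:
{"fn": "send_rows", "kwargs": {
  "commands": [
    {"dx":0.0005,"dy":0.0008,"dz":0,"roll":0,"gripper":1},
    {"dx":0,"dy":0,"dz":0.002,"roll":0,"gripper":1},
    {"dx":0,"dy":0,"dz":0.002,"roll":0,"gripper":1},
    {"dx":0,"dy":0,"dz":0.002,"roll":0,"gripper":1},
    {"dx":0,"dy":0,"dz":0.002,"roll":0,"gripper":1},
    {"dx":0,"dy":0,"dz":0,"roll":0,"gripper":1}
  ]
}}

```text
t: 9.1
ee_pos: [506.1, -15.1, 94.8]
eef_rot: [-3.141, -0.001, 2.825]
ft_force: [-0.3, 0.3, -2.4]
finger_gap: 54.4
finger_force: 63.8
```

Call:
{"fn": "send_rows", "kwargs": {
  "commands": [
    {"dx":0,"dy":0,"dz":0.001,"roll":0,"gripper":1},
    {"dx":0,"dy":0,"dz":0.001,"roll":0,"gripper":1},
    {"dx":0,"dy":0,"dz":0.001,"roll":0,"gripper":1},
    {"dx":0,"dy":0,"dz":0,"roll":0,"gripper":1},
    {"dx":0,"dy":0,"dz":0,"roll":0,"gripper":1}
  ]
}}

```text
t: 9.6
ee_pos: [506.4, -15.1, 92.3]
eef_rot: [-3.142, -0.0, 2.825]
ft_force: [0.4, 1.3, -1.9]
finger_gap: 54.3
finger_force: 63.8
```

Call:
{"fn": "send_rows", "kwargs": {
  "commands": [
    {"dx":0,"dy":0,"dz":0.001,"roll":0,"gripper":1},
    {"dx":0,"dy":0,"dz":0.001,"roll":0,"gripper":1},
    {"dx":0,"dy":0,"dz":0,"roll":0,"gripper":1},
    {"dx":0,"dy":0,"dz":0,"roll":0,"gripper":1}
  ]
}}

```text
t: 10.0
ee_pos: [506.8, -15.2, 91.4]
eef_rot: [3.142, 0.001, 2.825]
ft_force: [-3.1, 1.0, 5.8]
finger_gap: 54.2
finger_force: 64.6
```

Call:
{"fn": "send_rows", "kwargs": {
  "commands": [
    {"dx":0,"dy":0,"dz":0,"roll":0.05,"gripper":1},
    {"dx":0,"dy":0,"dz":0,"roll":0.05,"gripper":1},
    {"dx":0,"dy":0,"dz":0,"roll":0.05,"gripper":1},
    {"dx":0,"dy":0,"dz":0,"roll":0.05,"gripper":1},
    {"dx":0,"dy":0,"dz":0,"roll":0.05,"gripper":1},
    {"dx":0,"dy":0,"dz":0,"roll":0.05,"gripper":1},
    {"dx":0,"dy":0,"dz":0,"roll":0.05,"gripper":1},
    {"dx":0,"dy":0,"dz":0,"roll":0.05,"gripper":1}
  ]
}}

```text
t: 10.8
ee_pos: [507.3, -15.4, 91.5]
eef_rot: [3.141, 0.002, 2.423]
ft_force: [-2.2, -0.8, 4.5]
finger_gap: 54.1
finger_force: 64.4
```

Call:
{"fn": "send_rows", "kwargs": {
  "commands": [
    {"dx":0,"dy":0,"dz":0.0005,"roll":0.05,"gripper":1},
    {"dx":0,"dy":0,"dz":0,"roll":0.05,"gripper":1},
    {"dx":0,"dy":0,"dz":0,"roll":0.05,"gripper":1},
    {"dx":0,"dy":0,"dz":0,"roll":0.05,"gripper":1},
    {"dx":0,"dy":0,"dz":0,"roll":0.05,"gripper":1}
  ]
}}

```text
t: 11.3
ee_pos: [507.5, -15.4, 91.4]
eef_rot: [3.14, 0.002, 2.173]
ft_force: [-1.9, -0.3, 5.6]
finger_gap: 54.4
finger_force: 64.6
```

Call:
{"fn": "send_rows", "kwargs": {
  "commands": [
    {"dx":0,"dy":0,"dz":0,"roll":0.05,"gripper":1},
    {"dx":0,"dy":0,"dz":0,"roll":0.05,"gripper":1},
    {"dx":0,"dy":0,"dz":0,"roll":0.05,"gripper":1},
    {"dx":0,"dy":0,"dz":0,"roll":0.05,"gripper":1}
  ]
}}

```text
t: 11.7
ee_pos: [507.6, -15.5, 91.4]
eef_rot: [3.14, 0.002, 1.973]
ft_force: [-1.8, -0.1, 5.2]
finger_gap: 54.4
finger_force: 64.5
```

Call:
{"fn": "send_rows", "kwargs": {
  "commands": [
    {"dx":0,"dy":0,"dz":0,"roll":0.05,"gripper":1},
    {"dx":0,"dy":0,"dz":0,"roll":0.05,"gripper":1},
    {"dx":0,"dy":0,"dz":0,"roll":0.05,"gripper":1},
    {"dx":0,"dy":0,"dz":0,"roll":0.05,"gripper":1}
  ]
}}

```text
t: 12.1
ee_pos: [507.6, -15.6, 91.4]
eef_rot: [3.139, 0.002, 1.773]
ft_force: [-2.0, -1.5, 5.0]
finger_gap: 54.2
finger_force: 64.5
```

```bash
python3 -c "
from h import *
s=monitor.observe();print(s['ee_pos'],s['wrist_torque'],s['ft_force'],s['joints'][5])"
```

```text
[507.61454562 -15.63374612  91.41894705] [-0.25636736  0.3720858   0.11360817] [-1.95467558 -1.52603275  4.96321102] -0.33807866924933344
```

Call:
{"fn": "send_rows", "kwargs": {
  "commands": [
    {"dx":0,"dy":0,"dz":0,"roll":0.05,"gripper":1},
    {"dx":0,"dy":0,"dz":0,"roll":0.05,"gripper":1},
    {"dx":0,"dy":0,"dz":0,"roll":0.05,"gripper":1},
    {"dx":0,"dy":0,"dz":0,"roll":0.05,"gripper":1}
  ]
}}

```text
t: 12.5
ee_pos: [506.5, -15.1, 89.5]
eef_rot: [3.141, 0.0, 1.573]
ft_force: [-0.3, 0.1, -2.2]
finger_gap: 54.0
finger_force: 63.9
```

Call:
{"fn": "send_rows", "kwargs": {
  "commands": [
    {"dx":0,"dy":0,"dz":0,"roll":0.05,"gripper":1},
    {"dx":0,"dy":0,"dz":0,"roll":0.05,"gripper":1},
    {"dx":0,"dy":0,"dz":0,"roll":0.05,"gripper":1},
    {"dx":0,"dy":0,"dz":0,"roll":0.05,"gripper":1}
  ]
}}

```text
t: 12.9
ee_pos: [506.6, -15.1, 89.6]
eef_rot: [3.141, 0.001, 1.379]
ft_force: [-3.4, -6.1, 10.5]
finger_gap: 54.2
finger_force: 65.5
```

It dropped onto the keys at a yaw of about 1.6. The next call then turned it too far, so I'm turning back to relieve the torque.

Call:
{"fn": "send_rows", "kwargs": {
  "commands": [
    {"dx":0,"dy":0,"dz":0,"roll":-0.05,"gripper":1},
    {"dx":0,"dy":0,"dz":0,"roll":-0.05,"gripper":1},
    {"dx":0,"dy":0,"dz":0,"roll":0,"gripper":1}
  ]
}}

```text
t: 13.2
ee_pos: [506.2, -15.1, 89.3]
eef_rot: [-3.141, -0.0, 1.475]
ft_force: [0.8, -0.2, -3.0]
finger_gap: 54.6
finger_force: 63.5
```

```bash
python3 -c "
from h import *
s=monitor.observe();print(s['ee_pos'],s['eef_rot'],s['wrist_torque'],s['ft_force'],s['joints'][5])"
```

```text
[506.2293191  -15.08544567  89.27246289] [-3.14138676e+00 -1.97622002e-05  1.47471606e+00] [-0.00032632 -0.05307584  0.04307382] [ 0.83956276 -0.2223512  -2.99627836] -0.03975505865322608
```

Call:
{"fn": "send_rows", "kwargs": {
  "commands": [
    {"dx":0,"dy":0,"dz":0.001,"roll":0,"gripper":1},
    {"dx":0,"dy":0,"dz":0.001,"roll":0,"gripper":1},
    {"dx":0,"dy":0,"dz":0.001,"roll":0,"gripper":1},
    {"dx":0,"dy":0,"dz":0.001,"roll":0,"gripper":1},
    {"dx":0,"dy":0,"dz":0.001,"roll":0,"gripper":1},
    {"dx":0,"dy":0,"dz":0,"roll":0,"gripper":1},
    {"dx":0,"dy":0,"dz":0,"roll":0,"gripper":1}
  ]
}}

```text
t: 13.9
ee_pos: [506.8, -15.2, 85.3]
eef_rot: [3.141, 0.0, 1.475]
ft_force: [-0.9, -1.9, 3.1]
finger_gap: 54.1
finger_force: 63.9
```

```bash
python3 -c "
from h import *
s=monitor.observe();print(s['ee_pos'],s['eef_rot'],s['wrist_torque'],s['ft_force'],s['joints'][5])"
```

```text
[506.75980367 -15.20451157  85.33235821] [3.14084491e+00 9.47841379e-05 1.47475138e+00] [ 0.03303363  0.32187508 -0.0065975 ] [-0.91194863 -1.88588694  3.12011955] -0.03980158610729459
```

Call:
{"fn": "send_rows", "kwargs": {
  "commands": [
    {"dx":0,"dy":0,"dz":0.001,"roll":0,"gripper":1},
    {"dx":0,"dy":0,"dz":0.001,"roll":0,"gripper":1},
    {"dx":0,"dy":0,"dz":0.001,"roll":0,"gripper":1},
    {"dx":0,"dy":0,"dz":0.001,"roll":0,"gripper":1},
    {"dx":0,"dy":0,"dz":0.001,"roll":0,"gripper":1},
    {"dx":0,"dy":0,"dz":0,"roll":0,"gripper":1},
    {"dx":0,"dy":0,"dz":0,"roll":0,"gripper":1}
  ]
}}

```text
t: 14.6
ee_pos: [506.8, -15.3, 81.7]
eef_rot: [3.142, 0.0, 1.475]
ft_force: [-7.4, -0.2, 14.4]
finger_gap: 54.5
finger_force: 65.1
```

Call:
{"fn": "send_rows", "kwargs": {
  "commands": [
    {"dx":0,"dy":0,"dz":0.001,"roll":0,"gripper":1},
    {"dx":0,"dy":0,"dz":0.0005,"roll":0,"gripper":1},
    {"dx":0,"dy":0,"dz":0,"roll":0,"gripper":1},
    {"dx":0,"dy":0,"dz":0,"roll":0,"gripper":1},
    {"dx":0,"dy":0,"dz":0,"roll":0,"gripper":1}
  ]
}}

```text
t: 15.1
ee_pos: [506.9, -15.3, 81.6]
eef_rot: [-3.141, 0.0, 1.475]
ft_force: [-12.5, -0.1, 22.4]
finger_gap: 54.2
finger_force: 66.1
```

```bash
python3 - <<'E'
from h import *
s0=monitor.observe(); print(s0['ee_pos'],s0['eef_rot'],s0['wrist_torque'],s0['ft_force'])
c=cap('wrist'); save('w7',c['frame']); tcp=s0['ee_pos']; s=cloud(c).reshape(-1,3)
g=np.hypot(s[:,0]-tcp[0],s[:,1]-tcp[1])
for nm,r0,r1 in (('glass',0,15),('rim',23,25)):
    q=s[(g<r1)&(g>=r0)&(s[:,2]>100)]; print(nm,np.percentile(q[:,2],[5,50,95]))
d=cap('side'); f=cv2.resize(d['frame'][170:270,250:370],None,fx=5,fy=5,interpolation=cv2.INTER_CUBIC); save('s7',f)
E
```

```text
[506.87131203 -15.31289789  81.6364343 ] [-3.14106721e+00  3.74105421e-04  1.47495465e+00] [ 0.2140127   1.87132192 -0.02729286] [-12.47217148  -0.08724218  22.43125775]
glass [118.60538907 120.0173453  167.17637178]
rim [113.16673237 124.00443916 175.05560469]
```

View pics/w7.png

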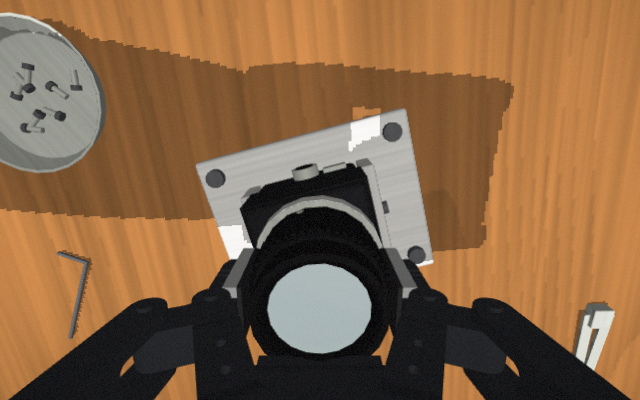

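View pics/s7.png

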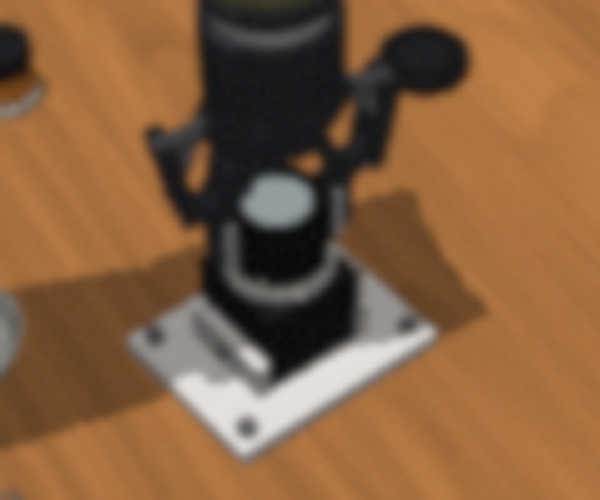

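The wrist view shows the lens (320,308) flush on the flange with no brass or gap visible, and the side crop (275,250) agrees. Glass at 120.0 mm and rim at 124.0 mm put the underside at 80.0 mm. Pushing harder no longer moves it, so it is home.

```bash
python3 -c "
from h import *
print(ticket.job_done())"
```

```text
the job is handed in; nothing more can be done
None
```

The lens is keyed over the three pins and pushed fully home on the flange (underside measured at 80.0 mm), still gripped and held down with about 25 N, and the job was handed in at about 15 s.

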